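# Load a test coupon under the spring clip of a contact fixture

## Robot

A 6-joint arm with a two-finger parallel gripper is mounted at the origin on a cart in front of the work surface, level with it; the furniture and walls round the work are solid. World frame = base frame: x ahead of the robot, y to its left, z up, the work surface at z = 0. Lengths are in m, angles in rad, forces in N, time in s.
With the tool pointing down it reaches from about 0.35 to 0.85 m from the base axis. Payload 8.1 kg.
Tool frame: the origin (TCP) lies at the very end of the fingers, on their centre line; the grasp point (between the pads) lies 19 mm behind it (grasp_offset is the distance from the TCP to the grasp point, in m); z points along the fingers, y is the direction in which the jaws open and shut (so a half turn about z gives the same grasp; the last joint's range is limited). The gripper opens to 93 mm and grips with 3 to 60 N. Pads are 15 mm wide; open, the fingers measure 128 mm over their backs; the gripper's body (75 mm by 188 mm) begins 65 mm behind the grasp point.
Start: joints at [-1.244, 0.13, 1.488, -0, 1.523, -0.085], TCP at [0.24, -0.55, 0.219] pointing down, gripper open.
Joint ranges: [-2.96, 2.96], [-0.89, 2.26], [0.02, 2.5], [-1.34, 4.48], [0, 2.73], [-2.66, 2.66]. Speed limits (rad/s): [2.39, 2.39, 2.79, 3.14, 3.14, 3.14].

## Interface

Orientations are given as a rotation vector (axis times angle).
In Python, from plant import read_state, read_camera, close_job, search_frame, masks_of, grasp_offset gives the robot as it stands.
- The arm moves only by the tool drive_tool, never from a script. Its argument "plan" is a list of rows, each an object with "claw": the closure, from 0 (fully open) to 1 (shut); "linear": the shift along the tool's x, y, z in cm, a list of three; "angular": the turn, a rotation vector about the tool's x, y, z in degrees, a list of three. In form: [{"claw": claw, "linear": [tx, ty, tz], "angular": [ax, ay, az]}, ...]. A call has 1 to 12 rows; each row shifts and turns the commanded pose from where the row before left it, along the tool's axes as they then stand; what a row does not reach is not made up. A row lasts 1/8 s, in which the tool goes at most 62.5 mm and 10.7 degrees, less where a joint would pass 70% of its speed; a pose out of reach is approached as far as the arm can. A call is refused whole if a number of a shift passes 6.25 or a number of a turn 10.7, either way. A call with a gripper value outside its range is refused whole. The fingers move at their own pace and stop on an object; "newtons" is the grip in N (left out, the last holds). Time passes only in rows, so rows that do not move let the fingers close. It gives the time, the measured TCP pose, the force and the opening at its end, in the units of the state.
- read_state(): the state, without advancing time (a new reading comes with each control period).
- read_camera(name): name is "scene" or "top" or "wrist"; returns a dict with "pixels" (400x640x3 uint8, red, green, blue), "K" (3x3 intrinsics, pixels), "xyz" and "attitude" of the camera in the world. Camera axes: x right, y up, looking along -z (the intrinsics and any distortion apply to the point x, -y, -z); pixel columns grow to the right and rows downward; lengths in m; the calibration is good to about 2 mm. A picture is of the moment at which its call begins. There is no depth.
- close_job(): hands the job in, once; it reports no verdict.
Trained networks look in a picture, given as the dict that the camera call returned (one of the last four; its "shot" number tells which), for a name from the list of things; names that differ only in an ending like _2 or _b are one class to them, and where a whole thing is asked for, a point or a joint stands for the part that bears it (a point fixed in the world has none). Each returns a list of dicts, best first, with "p" (0 to 1); they miss things now and then, are a little off and sometimes report something else, mostly with a low value. They report only what shows in the picture. A call takes as long as a camera call.
- search_frame(picture, label): "at" ([x, y, z] in m, in world coordinates, good to about 4 mm: the middle of the surface that is visible of it).
- masks_of(picture, label): "mask" (400x640 bool, what is visible of it).
The state is a dict: "t": time; "q": joint angles; "dq": joint speeds; "joint_torque": joint torques, N m; "tool_pos": TCP position; "orientation": TCP orientation; "force": force on the tool from outside, world axes, zero at the start; "wrist_torque": the same for the moment, N m; "opening": finger opening in m.
Only numpy, scipy, OpenCV 4.12 (cv2) and the standard library are available. Lean on these libraries where they do the work, as an engineer would, in place of code of your own. Each camera call takes 0.05 s, during which the arm holds its last target.

## Task

Load the test coupon into the contact fixture: with one fingertip press the clip's thumb bar down and keep it down, so that the clip stands open, while the other finger pushes the coupon along the deck, under the raised clip, until it is fully home against the end stop. Then let the thumb bar go, so that the clip springs down onto the coupon and holds it there, and move clear. Only push the coupon, do not lift it, and leave the tools around the fixture where they are.

Things in the scene. Friction and masses are not known exactly. Their poses are not given: they have to be found in the camera images.
- fixture: Contact fixture fixed to the table: aluminium base 166x112 mm, black deck. Frame: +x = push direction (to the end stop), +y = side of the thumb bar, z up, yaw up to 0.35 rad. Origin on the table under the middle of the coupon's REAR edge when fully home. In this frame (mm): deck top z 22, x -84 to 50, y -28 to 28. The other points give places in this same fixture frame, in mm.
- clip (a joint): Spring clip, a rocker hinged along the fixture's x: thumb bar down lifts the jaw. 0 = shut (bar tilted up 0.40 rad), 0.40 = fully open (bar level on rubber bumpers, a hard stop). Springs back to 0. The coupon passes under the jaw above 0.31; resting on the coupon it reads about 0.30. About 2 N on the middle of the bar starts it, 5 N holds it fully down.
- thumb_bar (a point): Middle of the top of the thumb bar (smooth black facing on steel, moves with the clip). The bar covers x -78 to 6, y 36 to 70; pressed fully down its top is level at z 25 (3 above the deck, 7 below the coupon's top), so a second fingertip at that height over the deck's middle line meets the coupon's rear edge. Shut: middle z 33, outer edge z 39. A fingertip can slide along it while pressing.
- jaw (a point): Middle of the clip jaw's underside (moves with the clip); white foot with brass contacts on a steel arm. The jaw covers x 24 to 40, y 3 to 34, up to z 44. Shut, its lower edge is just above the deck and blocks the coupon; thumb bar fully down, 13 mm above the deck.
- hinge (a point): Middle of the clip's hinge axis, at x -18, y 33.5, z 23; it runs along x as a tube of radius 4 from x -80 to 46, ending in steel lugs (y 27 to 40, up to z 30; x -86 to -80 and 45 to 54). It lies between the thumb bar and the deck's middle; the two fingers straddle it.
- coupon_mid (a point): Centre, half-way up, of the test coupon: loose flat plate, 44 mm along its x (push direction), 40 wide, 10 thick, about 60 g, grey carrier with a green board on top. Its rear edge is 22 mm behind this point (-x). Home: this point at x 22, y 0, z 27. It starts on the deck 40 to 56 mm short of home, up to 2.2 mm off the middle line and 0.05 rad askew.
- stop_face (a point): Middle of the end stop's face, at x 44, y 0, z 27: the coupon's front edge touches it when home. Before it two guides (6 mm high above the deck) from x 14 to 50, inner faces at y +/-21.5, with a flared lead-in from y +/-26.5 at x 0. Behind the stop two binding posts, up to z 34, at x 64.
- loupe: Bystander: black eye loupe, 34 mm wide, 35 mm high, standing behind the fixture; origin under its centre.
- side_cutter: Bystander: red-handled side cutter lying left of the fixture, 51 x 119 x 11 mm; origin under its centre.
- tweezers: Bystander: steel tweezers lying behind the fixture, 14 x 123 x 8 mm; origin under their centre.
- screwdriver_yellow: Bystander: yellow screwdriver lying right of the fixture, 19 x 173 x 19 mm; origin under its centre.
- marker: Bystander: black marker pen lying on the black notebook right of the fixture, 18 x 124 x 20 mm; origin under its centre.

How it is judged:
On the way, in this order (a step that is already met when the one before it is completed fails the run):
1. a finger holds the thumb bar down and the clip open, the coupon still on the near side of it (value of joint clip above 0.305 rad and contact force between the fingers and clip above 0.5 N and x of coupon_mid in the frame of fixture below 0.002 m), for 0.1 s.
2. with the thumb bar still held down, the coupon is pushed home against the end stop (value of joint clip above 0.3 rad and contact force between the fingers and clip above 0.5 N and x of coupon_mid in the frame of fixture above 0.0195 m), for 0.1 s.
At the end, for the whole second after the job is handed in: The coupon lies flat and straight (within 0.08 rad) between the guides, within 2.5 mm of the end stop, and the released clip rests on it (clip between 0.25 and 0.35 rad) and presses on it with at least 1 N; all at rest (x of coupon_mid in the frame of fixture between 0.0195 and 0.024 m and y of coupon_mid in the frame of fixture between -0.003 and 0.003 m and z of coupon_mid in the frame of fixture below 0.029 m and angle between the x axis of coupon_mid and the x axis of fixture, either way round below 0.08 rad and value of joint clip between 0.25 and 0.35 rad and contact force between clip and coupon above 1 N and linear speed of coupon below 0.01 m/s); the robot touches nothing.
It fails at once if the coupon is lifted off the deck or tipped (z of coupon_mid in the frame of fixture above 0.033 m or angle between coupon_mid's own z axis and vertical above 0.25 rad).
It fails at once if the coupon is pushed off the deck (z of coupon_mid in the frame of fixture below 0.018 m).
It fails at once if a bystanding tool is moved by more than 20 mm (distance of any of loupe, side_cutter, tweezers, screwdriver_yellow, marker from where it was at the start of the episode above 0.02 m).
It also fails if it takes over 40 s, if anything falls off the work surface, if the arm or the gripper's body presses on something with over 40 N, if the wrist force passes 120 N, or if a joint passes its speed limit or range.

## Working session

There is one attempt and no reset: what is moved stays moved. The work goes in short steps, Python scripts to look and compute and a tool call to move; the robot and the scene stay as the last step left them, time stands still between calls to the robot, and variables do not carry over. Pictures are saved under pics/ and viewed, and the job is handed in when it is done.

Besides the shell and the picture viewer there is one more tool, called after "Call:" by a JSON object that holds its "op" and its "data". drive_tool: Moves the arm, as the interface text tells. Its arguments: {"type":"object","properties":{"plan":{"type":"array"},"newtons":{"type":"number"}},"required":["plan"]}

```bash
ls; mkdir -p pics; python3 - <<'E'
from plant import *
import cv2
print(read_state(), grasp_offset)
for n in ["scene","top","wrist"]:
    c=read_camera(n); cv2.imwrite(f"pics/{n}0.png",c["pixels"][:,:,::-1]); print(n,c["K"],c["xyz"],c["attitude"],[k for k in c])
    for l in ["fixture","clip","thumb_bar","jaw","hinge","coupon_mid","stop_face"]:
        print(l,[(r["p"],r["at"]) for r in search_frame(c,l)[:2]])
E
```

```text
pics
{'t': 0.0, 'q': array([-1.24437762e+00,  1.31129620e-01,  1.48928760e+00, -1.69176971e-05,
        1.52299829e+00, -8.54048114e-02]), 'dq': array([ 7.97610586e-04, -6.07143029e-04,  1.06341498e-04,  1.62516149e-03,
       -6.42564735e-05, -3.88993194e-04]), 'joint_torque': array([ 4.08793712e-03, -5.59840715e+01, -4.91755521e+01,  7.70127657e-02,
        3.52830626e-02, -1.38209848e-04]), 'tool_pos': array([ 0.23999613, -0.54928534,  0.21760173]), 'orientation': array([-3.07345672e+00, -6.41960901e-01,  3.70354172e-04]), 'force': array([-0.13409493,  0.5232696 , -0.1154158 ]), 'wrist_torque': array([0.00159428, 0.05255039, 0.06229319]), 'opening': 0.09305041116631017} 0.0188
scene [[503.53375599   0.         315.83077897]
 [  0.         503.53375599 205.12163038]
 [  0.           0.           1.        ]] [0.10039693 0.96893449 0.82706112] [ 0.27682549 -1.16417924 -2.42462177] ['pixels', 'K', 'xyz', 'attitude', 'shot']
fixture [(0.67, [0.5603, 0.1384, 0.0224]), (0.17, [0.5713, 0.1504, 0.0287])]
clip [(0.76, [0.5732, 0.1512, 0.0297])]
thumb_bar [(0.73, [0.569, 0.149, 0.0276]), (0
[... 470 characters left out ...]
6, 0.1253, 0.0239])]
clip [(0.69, [0.5618, 0.1542, 0.0353])]
thumb_bar [(0.79, [0.5625, 0.1524, 0.0322])]
jaw [(0.65, [0.5584, 0.1554, 0.0327]), (0.5, [0.7151, 0.1074, 0.0349])]
hinge [(0.9, [0.5702, 0.1252, 0.026])]
coupon_mid [(0.71, [0.552, 0.1034, 0.029]), (0.58, [0.567, 0.1245, 0.0204])]
stop_face [(0.64, [0.5683, 0.1259, 0.0185]), (0.33, [0.3912, -0.0637, 0.0153])]
wrist [[326.57069054   0.         316.23741097]
 [  0.         326.57069054 199.5793625 ]
 [  0.           0.           1.        ]] [ 0.29926922 -0.52324026  0.38436338] [-0.21384022  0.13921719 -1.15319509] ['pixels', 'K', 'xyz', 'attitude', 'shot']
fixture []
clip []
thumb_bar []
jaw []
hinge []
coupon_mid []
stop_face []
```

View pics/scene0.png

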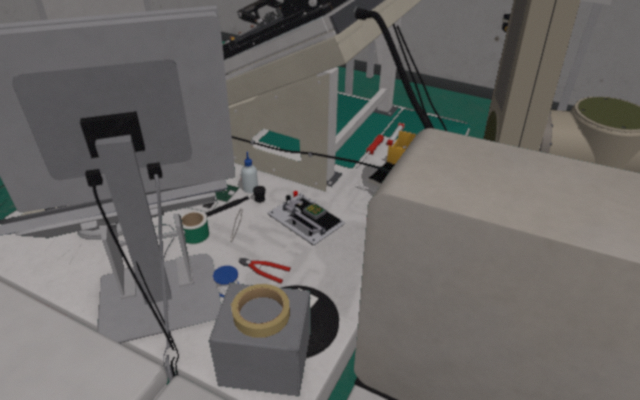

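View pics/top0.png

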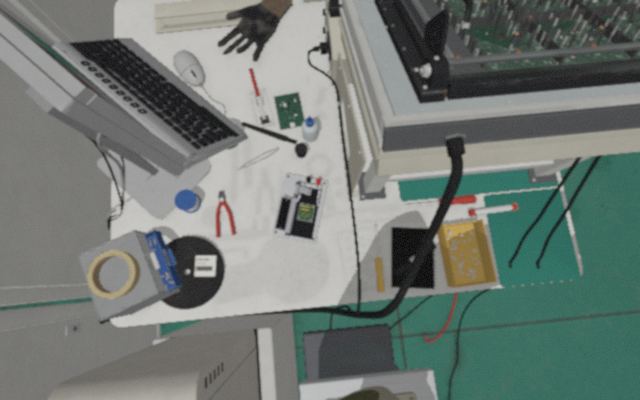

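```bash
cat > h.py <<'E'
from plant import *
import cv2, numpy as np
from scipy.spatial.transform import Rotation as R
def proj(c,P):
    P=np.atleast_2d(P); p=(P-c["xyz"])@R.from_rotvec(c["attitude"]).as_matrix()
    p=p*[1,-1,-1]; u=p@np.array(c["K"]).T
    return u[:,:2]/u[:,2:]
def unproj(c,uv,z):
    uv=np.atleast_2d(uv); d=np.c_[uv,np.ones(len(uv))]@np.linalg.inv(c["K"]).T*[1,-1,-1]
    d=d@R.from_rotvec(c["attitude"]).as_matrix().T
    return c["xyz"]+d*((z-c["xyz"][2])/d[:,2])[:,None]
E
python3 - <<'E'
from h import *
c=read_camera("top")
P=[[0,0,0],[.24,-.55,.22],[.56,.13,.02],[.4,0,0],[.4,-.2,0]]
print(proj(c,P))
im=c["pixels"][:,:,::-1]
cv2.imwrite("pics/topz.png",cv2.resize(im[150:260,240:350],None,fx=5,fy=5,interpolation=cv2.INTER_CUBIC))
c=read_camera("scene");print(proj(c,P))
im=c["pixels"][:,:,::-1]
cv2.imwrite("pics/scenez.png",cv2.resize(im[170:260,230:350],None,fx=6,fy=6,interpolation=cv2.INTER_CUBIC))
c=read_camera("wrist")
cv2.imwrite("pics/wrist0.png",c["pixels"][:,:,::-1])
E
```

```text
[[374.48859334 448.47136539]
 [668.50842805 325.70773462]
 [295.74173245 210.74537683]
 [353.65576792 269.92449984]
 [432.82582925 261.83441058]]
[[548.26733062 265.77340317]
 [511.78435575  66.70861631]
 [306.25092745 216.92438835]
 [385.01124751 213.07395772]
 [410.91142698 173.53370183]]
```

View pics/topz.png

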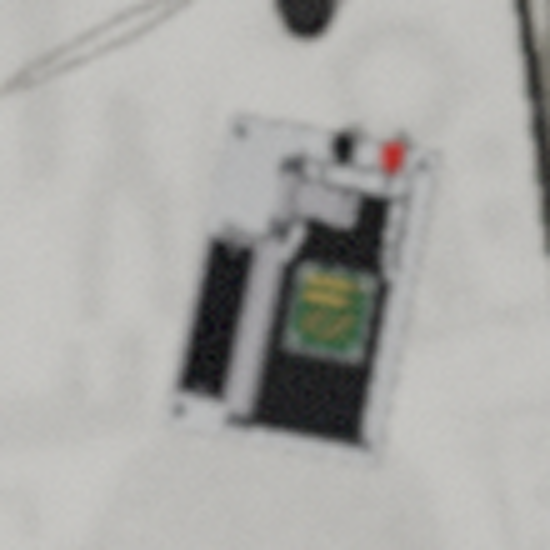

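View pics/scenez.png

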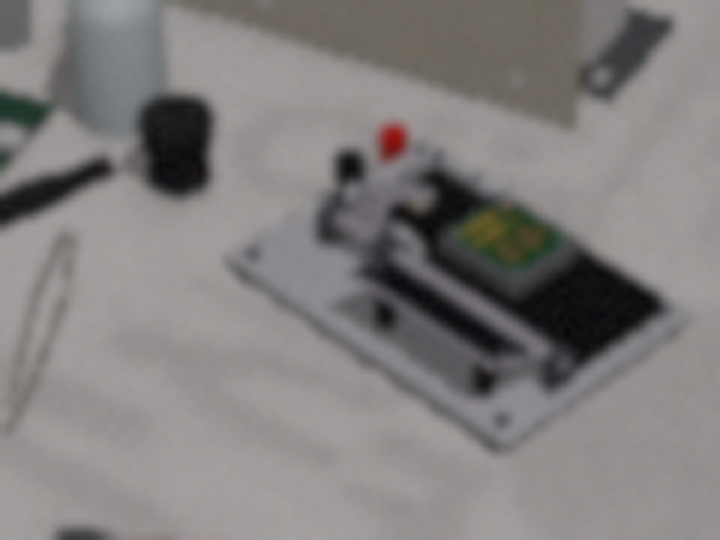

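View pics/wrist0.png

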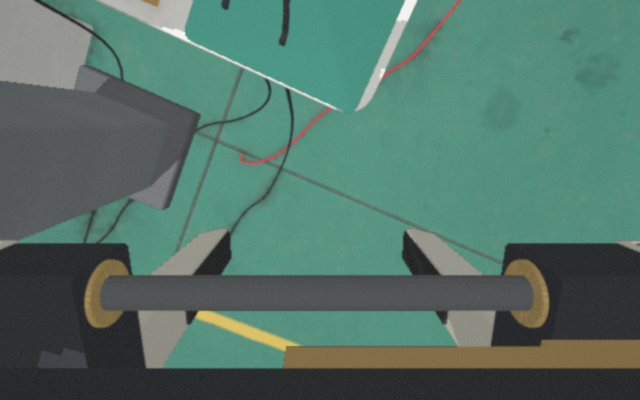

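```bash
python3 - <<'E'
from h import *
a=read_camera("top"); b=read_camera("scene")
np.save("cams.npy",[{k:x[k] for k in("K","xyz","attitude")} for x in (a,b)],allow_pickle=True)
def tri(p,q):
    d1=(unproj(a,p,0)-a["xyz"])[0]; d2=(unproj(b,q,0)-b["xyz"])[0]
    s=np.linalg.lstsq(np.c_[d1,-d2],b["xyz"]-a["xyz"],rcond=None)[0]
    A=a["xyz"]+s[0]*d1;B=b["xyz"]+s[1]*d2
    return (A+B)/2,np.linalg.norm(A-B)
print("hose machine end",tri((457,145),(365,12)))
for p in [(455,175),(445,215),(425,260),(400,300)]:
    print(p,[ (z,proj(b,unproj(a,p,z))[0].round(0)) for z in (0,.1,.2,.3,.4)])
print("corner base",unproj(b,(328,187),0), unproj(a,(385,195),0))
print("panel top corner",[ (z,proj(b,[*unproj(b,(328,187),0)[0][:2],z])[0].round()) for z in (.1,.2,.3)])
print("notebook",[unproj(a,p,0)[0].round(3) for p in [(393,228),(433,285),(470,250)]])
print("bar base y", unproj(a,(350,150),0))
im=b["pixels"][:,:,::-1]
cv2.imwrite("pics/sz.png",cv2.resize(im[0:200,220:520],None,fx=2.6,fy=2.6))
im=a["pixels"][:,:,::-1]
cv2.imwrite("pics/tz.png",cv2.resize(im[0:320,300:620],None,fx=1.8,fy=1.8))
for n in ["loupe","side_cutter","tweezers","screwdriver_yellow","marker"]:
    r=search_frame(a,n); print(n,[(x["p"],x["at"]) for x in r[:2]])
E
```

```text
hose machine end (array([ 0.54860302, -0.12343962,  0.45100292]), np.float64(0.01093831941385028))
(455, 175) [(0, array([355., 139.])), (0.1, array([358., 118.])), (0.2, array([363.,  94.])), (0.3, array([367.,  67.])), (0.4, array([373.,  34.]))]
(445, 215) [(0, array([380., 155.])), (0.1, array([383., 132.])), (0.2, array([385., 106.])), (0.3, array([389.,  77.])), (0.4, array([392.,  42.]))]
(425, 260) [(0, array([407., 176.])), (0.1, array([408., 151.])), (0.2, array([409., 123.])), (0.3, array([411.,  91.])), (0.4, array([413.,  54.]))]
(400, 300) [(0, array([429., 200.])), (0.1, array([429., 173.])), (0.2, array([429., 141.])), (0.3, array([429., 106.])), (0.4, array([429.,  66.]))]
corner base [[ 0.57953937 -0.03084524  0.        ]] [[ 0.5819236  -0.10388562  0.        ]]
panel top corner [(0.1, array([329., 156.])), (0.2, array([330., 123.])), (0.3, array([331.,  86.]))]
notebook [array([ 0.494, -0.113,  0.   ]), array([ 0.344, -0.191,  0.   ]), array([ 0.42 , -0.298,  0.   ])]
bar base y [[ 0.71316591 -0.02749347  0.        ]]
loupe [(0.52, [0.7134, 0.1078, 0.0325])]
side_cutter [(0.72, [0.57, 0.3213, 0.012])]
tweezers [(0.69, [0.7087, 0.2152, 0.0069])]
screwdriver_yellow [(0.87, [0.3943, -0.0647, 0.0144])]
marker [(0.54, [0.3973, -0.1199, 0.0295])]
```

View pics/sz.png

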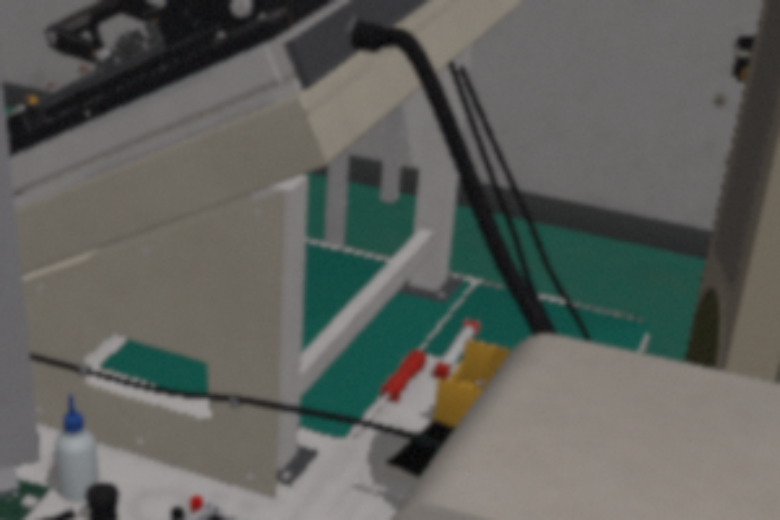

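View pics/tz.png

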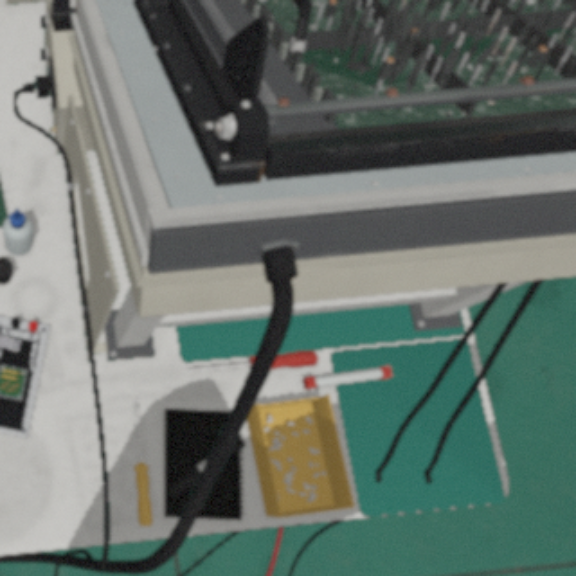

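Call:
{"op": "drive_tool", "data": {"plan": [{"claw": 0, "linear": [0, 0, -4], "angular": [0, 0, 0]}, {"claw": 0, "linear": [0, -2, -5], "angular": [0, 0, 0]}, {"claw": 0, "linear": [0, -3, -5], "angular": [0, 0, 0]}, {"claw": 0, "linear": [0, -3, -5], "angular": [0, 0, 0]}, {"claw": 0, "linear": [0, -3, -5], "angular": [0, 0, 0]}, {"claw": 0, "linear": [0, -3, -5], "angular": [0, 0, 0]}, {"claw": 0, "linear": [0, -3, -5], "angular": [0, 0, 0]}]}}

```text
t: 2.58
tool_pos: [0.1717, -0.3928, 0.5605]
orientation: [3.074, 0.642, 0.0]
force: [0.4, -1.3, -0.0]
opening: 0.0929
```

```bash
python3 - <<'E'
from h import *
s=read_state(); print(s["tool_pos"],s["q"],s["t"])
a,b=np.load("cams.npy",allow_pickle=True)
for p,z in [((455,175),.42),((445,215),.37),((425,260),.31),((400,300),.22),((383,150),.4),((385,165),.4),((600,150),.4),((388,125),.45)]: print(p,unproj(a,p,z)[0].round(3))
c=read_camera("wrist");cv2.imwrite("pics/w1.png",c["pixels"][:,:,::-1])
c=read_camera("scene");cv2.imwrite("pics/s1.png",c["pixels"][:,:,::-1])
E
```

```text
[ 0.17165531 -0.39279717  0.56047683] [-1.27852065e+00 -1.86940983e-01  1.16680584e+00 -6.26947330e-06
  2.16087484e+00 -1.19512463e-01] 2.575
(455, 175) [ 0.519 -0.124  0.42 ]
(445, 215) [ 0.468 -0.118  0.37 ]
(425, 260) [ 0.403 -0.093  0.31 ]
(400, 300) [ 0.335 -0.06   0.22 ]
(383, 150) [ 0.574 -0.029  0.4  ]
(385, 165) [ 0.55  -0.029  0.4  ]
(600, 150) [ 0.541 -0.362  0.4  ]
(388, 125) [ 0.593 -0.03   0.45 ]
```

View pics/s1.png

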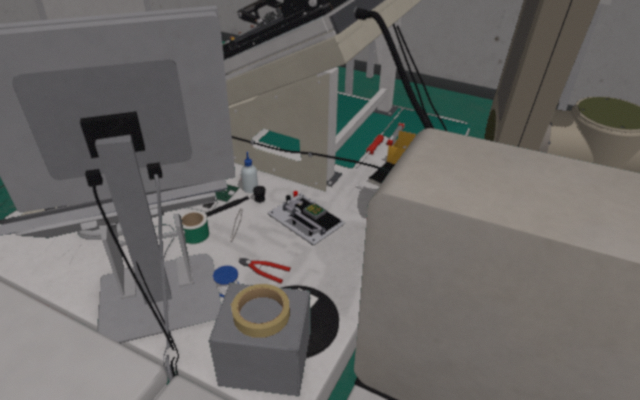

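```bash
python3 - <<'E'
from h import *
a,b=np.load("cams.npy",allow_pickle=True)
for q in [(430,130),(362,210),(440,140)]:
  for z in (.2,.3,.4,.5,.6): 
    P=unproj(b,q,z); print(q,z,P[0].round(3),proj(a,P)[0].round())
c=read_camera("top");im=c["pixels"][:,:,::-1];cv2.imwrite("pics/tb.png",cv2.resize(im[280:400,40:440],None,fx=2,fy=2))
E
```

```text
(430, 130) 0.2 [ 0.348 -0.116  0.2  ] [425. 290.]
(430, 130) 0.3 [0.308 0.057 0.3  ] [342. 327.]
(430, 130) 0.4 [0.269 0.23  0.4  ] [223. 382.]
(430, 130) 0.5 [0.23  0.403 0.5  ] [ 36. 467.]
(430, 130) 0.6 [0.19  0.576 0.6  ] [-298.  619.]
(362, 210) 0.2 [0.371 0.247 0.2  ] [238. 297.]
(362, 210) 0.3 [0.328 0.362 0.3  ] [156. 335.]
(362, 210) 0.4 [0.285 0.477 0.4  ] [ 38. 389.]
(362, 210) 0.5 [0.242 0.592 0.5  ] [-146.  475.]
(362, 210) 0.6 [0.198 0.707 0.6  ] [-476.  627.]
(440, 140) 0.2 [ 0.313 -0.082  0.2  ] [411. 310.]
(440, 140) 0.3 [0.279 0.086 0.3  ] [327. 348.]
(440, 140) 0.4 [0.245 0.253 0.4  ] [207. 403.]
(440, 140) 0.5 [0.211 0.421 0.5  ] [ 18. 489.]
(440, 140) 0.6 [0.177 0.588 0.6  ] [-319.  642.]
```

View pics/tb.png

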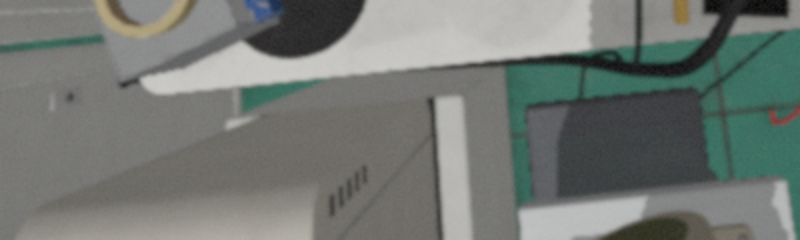

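View pics/w1.png

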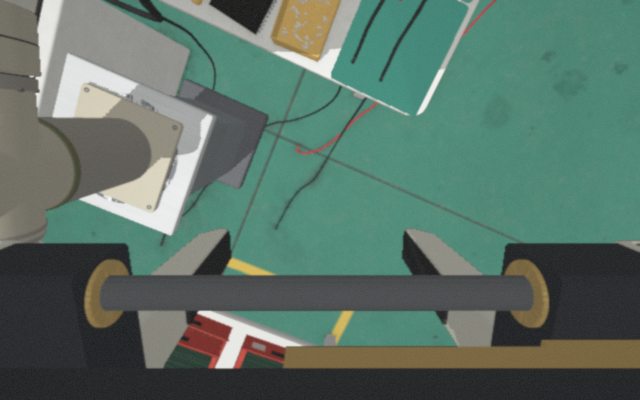

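```bash
cat >> h.py <<'E'
def rows(wps,n,p0=None,yaw0=None):
    """wps: list of (x,y,z,yaw); n rows each; tool down"""
    s=read_state()
    Rm=R.from_rotvec(s["orientation"]).as_matrix(); p=s["tool_pos"] if p0 is None else np.array(p0)
    yaw=np.arctan2(Rm[1,0],Rm[0,0]) if yaw0 is None else yaw0
    print("now",p.round(4),yaw.round(4) if hasattr(yaw,'round') else yaw,"tilt",np.degrees(np.arccos(-Rm[2,2])).round(2))
    for w,k in zip(wps,n):
        for i in range(k):
            t=np.array(p)+(np.array(w[:3])-p)/(k-i); ny=yaw+(w[3]-yaw)/(k-i); d=t-p
            tx=np.array([np.cos(yaw),np.sin(yaw)]); ty=np.array([np.sin(yaw),-np.cos(yaw)])
            print([round(float(v)*100,2) for v in (tx@d[:2],ty@d[:2],-d[2])], round(-np.degrees(ny-yaw),2))
            p=t;yaw=ny
E
python3 -c "
from h import *
rows([(.36,-.2,.56,.05),(.44,.12,.5,-.3)],[5,6])"
```

```text
now [ 0.1719 -0.3935  0.5629] 0.4117 tilt 0.49
[5.0, -2.04, 0.06] 4.14
[4.84, -2.4, 0.06] 4.14
[4.65, -2.74, 0.06] 4.14
[4.44, -3.07, 0.06] 4.14
[4.21, -3.38, 0.06] 4.14
[1.6, -5.26, 1.0] 3.34
[1.29, -5.34, 1.0] 3.34
[0.98, -5.41, 1.0] 3.34
[0.66, -5.46, 1.0] 3.34
[0.34, -5.49, 1.0] 3.34
[0.02, -5.5, 1.0] 3.34
```

Call:
{"op": "drive_tool", "data": {"plan": [{"claw": 0, "linear": [5, -2, 0], "angular": [0, 0, 4]}, {"claw": 0, "linear": [4.8, -2.4, 0], "angular": [0, 0, 4]}, {"claw": 0, "linear": [4.6, -2.7, 0], "angular": [0, 0, 4]}, {"claw": 0, "linear": [4.4, -3, 0], "angular": [0, 0, 4]}, {"claw": 0, "linear": [4.2, -3.4, 0], "angular": [0, 0, 4]}, {"claw": 0, "linear": [1.6, -5.3, 0], "angular": [0, 0, 4]}]}}

```text
t: 3.48
tool_pos: [0.3729, -0.1462, 0.5554]
orientation: [-3.139, 0.015, 0.007]
force: [1.4, 0.2, -0.2]
opening: 0.0928
```

```bash
python3 -c "
from h import *
print(read_state()['q'],read_state()['t'])
rows([(.44,.12,.45,-.3)],[6])"
```

```text
[-5.01970702e-01 -2.58155690e-01  1.23653149e+00  1.70830584e-04
  2.16856678e+00  1.07819233e+00] 3.475
now [ 0.3729 -0.1462  0.5554] -0.0093 tilt 0.31
[1.08, -4.45, 1.76] 2.78
[0.86, -4.49, 1.76] 2.78
[0.64, -4.53, 1.76] 2.78
[0.42, -4.56, 1.76] 2.78
[0.2, -4.57, 1.76] 2.78
[-0.02, -4.58, 1.76] 2.78
```

Call:
{"op": "drive_tool", "data": {"plan": [{"claw": 0, "linear": [1.1, -4.5, 0], "angular": [0, 0, 3]}, {"claw": 0, "linear": [0.9, -4.5, 1], "angular": [0, 0, 3]}, {"claw": 0, "linear": [0.6, -4.5, 2], "angular": [0, 0, 3]}, {"claw": 0, "linear": [0.4, -4.5, 4], "angular": [0, 0, 3]}, {"claw": 0, "linear": [0.2, -4.5, 4], "angular": [0, 0, 3]}, {"claw": 0, "linear": [0, -4.5, 4], "angular": [0, 0, 2]}]}}

```text
t: 4.22
tool_pos: [0.4398, 0.1183, 0.4054]
orientation: [3.104, -0.477, -0.003]
force: [-0.5, -0.1, 0.3]
opening: 0.093
```

```bash
python3 -c "
from h import *
s=read_state();print(s['q'],s['t'],s['tool_pos'])
c=read_camera('wrist');cv2.imwrite('pics/w2.png',c['pixels'][:,:,::-1]);print(c['xyz'],c['attitude'])"
```

```text
[ 1.50269686e-01 -2.54594847e-01  1.52016404e+00 -8.47050511e-05
  1.87816220e+00  2.02603779e+00] 4.225 [0.43980579 0.11834421 0.40539544]
[0.50171065 0.09898008 0.57095674] [-0.16829814  0.22639782 -1.86558382]
```

View pics/w2.png

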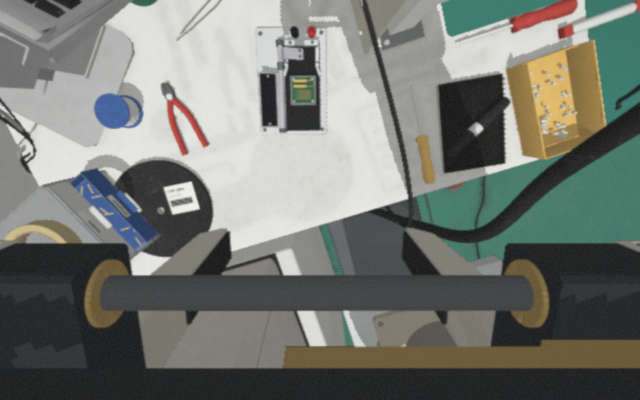

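Call:
{"op": "drive_tool", "data": {"plan": [{"claw": 0, "linear": [1.5, 0, 4], "angular": [0, 0, 0]}, {"claw": 0, "linear": [1.5, -0.5, 4], "angular": [0, 0, 0]}, {"claw": 0, "linear": [1, -0.5, 4], "angular": [0, 0, 0]}, {"claw": 0.2, "linear": [0.5, -0.5, 4], "angular": [0, 0, 0]}, {"claw": 0.4, "linear": [0, 0, 0], "angular": [0, 0, 0]}, {"claw": 0.4, "linear": [0, 0, 0], "angular": [0, 0, 0]}]}}

```text
t: 5.03
tool_pos: [0.4873, 0.1175, 0.2494]
orientation: [3.105, -0.475, 0.0]
force: [-0.4, -0.2, 0.4]
opening: 0.0675
```

```bash
python3 -c "
from h import *
s=read_state();print(s['q'],s['t'],s['tool_pos'],s['opening'],s['orientation'])
c=read_camera('wrist');im=c['pixels'][:,:,::-1];cv2.imwrite('pics/w3.png',im);np.save('w3.npy',c,allow_pickle=True)
for l in ['thumb_bar','coupon_mid','jaw','hinge','fixture','clip']:
  for r in masks_of(c,l)[:2]: 
    v,u=np.nonzero(r['mask']);print(l,r['p'],u.min(),u.max(),v.min(),v.max(),len(u))
cv2.imwrite('pics/w3z.png',cv2.resize(im[0:200,210:410],None,fx=3,fy=3,interpolation=cv2.INTER_CUBIC))"
```

```text
[ 1.34400371e-01 -1.50427969e-01  1.71145629e+00 -6.68648461e-05
  1.58048301e+00  2.00892773e+00] 5.025 [0.4873377  0.11753608 0.24938323] 0.06752644829720261 [ 3.10539388e+00 -4.75262577e-01  1.52192095e-04]
thumb_bar 0.63 248 310 59 171 3368
coupon_mid 0.93 293 328 101 140 1354
jaw 0.8 247 311 59 172 3393
hinge 0.71 245 342 33 177 12004
hinge 0.34 500 593 129 209 1777
fixture 0.96 245 342 33 177 12000
fixture 0.18 248 311 59 170 3322
clip 0.95 248 310 59 171 3390
```

View pics/w3.png

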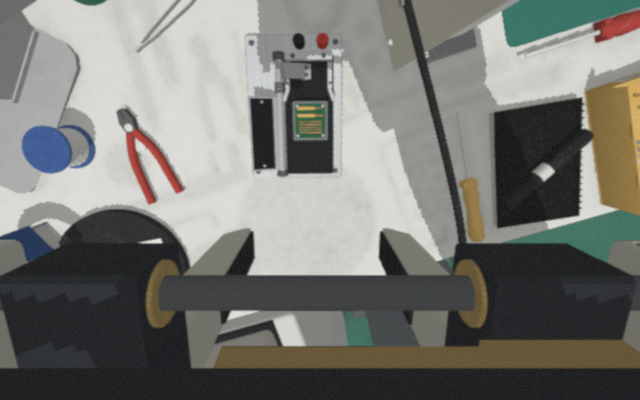

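View pics/w3z.png

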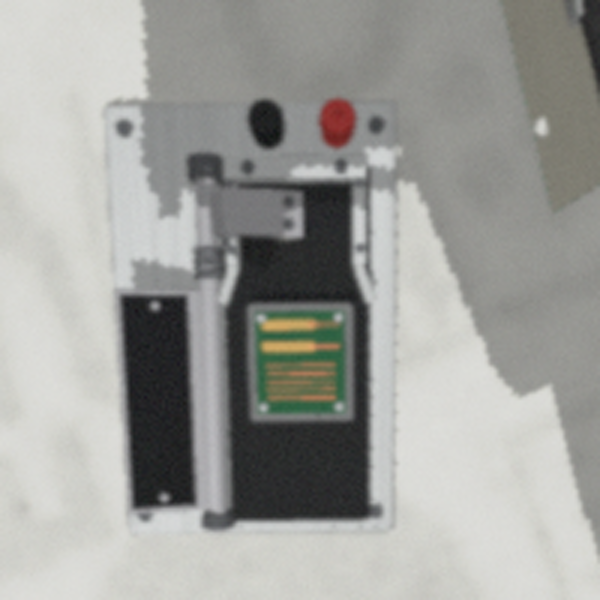

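```bash
cat > fit.py <<'E'
from h import *
from scipy.optimize import least_squares
c=np.load('w3.npy',allow_pickle=True).item()
F=[((-84,-28,22),(368,519)),((44,-21.5,22),(352,185)),((0,-26.5,28),(372,302)),((0,26.5,28),(225,303)),((-84,28,22),(232,520)),
   ((-86,40,30),(203,520)),((-86,27,30),(234,522)),((54,40,30),(190,157)),((54,27,30),(220,157))]
P=np.array([f[0] for f in F])/1e3; U=np.array([f[1] for f in F])/3+[210,0]-[1/3.,1/3.]
def W(v,P): 
    q=np.zeros_like(P); co,si=np.cos(v[2]),np.sin(v[2])
    return np.c_[v[0]+co*P[:,0]-si*P[:,1],v[1]+si*P[:,0]+co*P[:,1],P[:,2]]
r=least_squares(lambda v:(proj(c,W(v,P))-U).ravel(),[.57,.12,-.3],loss='soft_l1')
print("fix",r.x.round(4)); print(((proj(c,W(r.x,P))-U)*3).round(1))
C=np.array([(248,303),(354,303),(352,422),(247,420)])/3+[210,0]-1/3
w=unproj(c,C,.032)-[r.x[0],r.x[1],0]; co,si=np.cos(r.x[2]),np.sin(r.x[2])
f=np.c_[co*w[:,0]+si*w[:,1],-si*w[:,0]+co*w[:,1]]*1000
print("coupon corners",f.round(1).tolist(),"mid",f.mean(0).round(1))
np.save("fix.npy",r.x)
# overlay
im=cv2.resize(c['pixels'][0:200,210:410,::-1],None,fx=4,fy=4,interpolation=cv2.INTER_CUBIC)
m=[(-84,-28,22),(-84,28,22),(50,28,22),(50,-28,22),(44,0,22),(14,21.5,28),(14,-21.5,28),(-80,33.5,27),(46,33.5,27),(-78,36,25),(-78,69,39),(6,69,39),(6,36,25),(64,0,34)]
for p in proj(c,W(r.x,np.array(m)/1e3)): cv2.circle(im,tuple(int(round(t)) for t in (p-[210,0]+.5)*4),3,(255,0,255),1)
cv2.imwrite("pics/ov.png",im[:, :800][:600])
E
python3 fit.py; cp pics/ov.png pics/ov1.png
```

```text
fix [ 0.5709  0.0997 -0.2937]
[[ 2.6  0.9]
 [ 2.  -4. ]
 [-4.   0.7]
 [ 3.1  1.2]
 [ 0.4  1.2]
 [-2.4  9.8]
 [-0.7  7.4]
 [-4.3 -7.6]
 [ 1.4 -8. ]]
coupon corners [[0.1, 18.7], [-0.3, -21.1], [-44.2, -20.2], [-43.1, 20.2]] mid [-21.9  -0.6]
```

View pics/ov1.png

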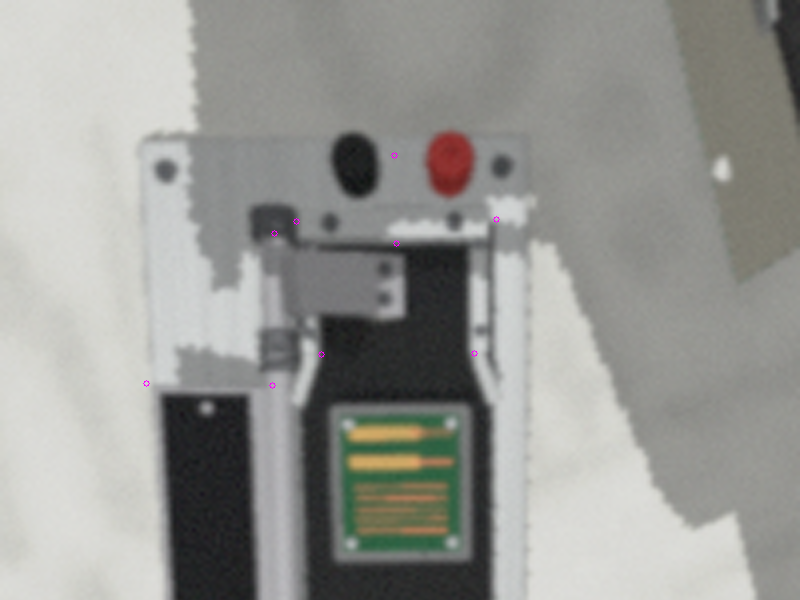

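```bash
sed -i 's/^   ((-86,40,30).*$/]/' fit.py; sed -i '/^]/d; s/(232,520)),$/(232,520))]/' fit.py; python3 fit.py; python3 -c "
from h import *
f=np.load('fix.npy')
s=read_state();co,si=np.cos(f[2]),np.sin(f[2])
t=lambda x,y:(f[0]+co*x-si*y,f[1]+si*x+co*y)
print(t(-.065,.0265),t(-.08,0))
# finger points in wrist image
c=np.load('w3.npy',allow_pickle=True).item()
d=R.from_rotvec(s['orientation']).as_matrix();print(d.round(4))
print(s['opening'])
"
```

```text
fix [ 0.5711  0.1001 -0.2962]
[[ 1.   0.8]
 [ 1.2 -4.2]
 [-5.2  0.6]
 [ 1.9  0.7]
 [-1.2  0.8]]
coupon corners [[-0.0, 18.2], [-0.3, -21.5], [-44.3, -20.8], [-43.2, 19.7]] mid [-22.   -1.1]
(np.float64(0.5166959939746413), np.float64(0.14444097986953072)) (np.float64(0.4946146723410506), np.float64(0.12347278407413806))
[[ 9.542e-01 -2.992e-01  1.800e-03]
 [-2.992e-01 -9.542e-01  2.000e-04]
 [ 1.600e-03 -8.000e-04 -1.000e+00]]
0.0559208615904298
```

```bash
cat >> h.py <<'E'
FX=np.load('fix.npy')
def fw(x,y):
    co,si=np.cos(FX[2]),np.sin(FX[2]); return FX[0]+(co*x-si*y)/1e3, FX[1]+(si*x+co*y)/1e3
def wf(p):
    co,si=np.cos(FX[2]),np.sin(FX[2]); d=np.array(p[:2])-FX[:2]; return np.array([co*d[0]+si*d[1],-si*d[0]+co*d[1],p[2]])*1e3
E
python3 -c "
from h import *
rows([(*fw(-66,26),.08,FX[2])],[4])"
```

```text
now [0.4877 0.1176 0.2497] -0.3038 tilt 0.1
[0.47, -0.84, 4.24] -0.11
[0.47, -0.84, 4.24] -0.11
[0.47, -0.84, 4.24] -0.11
[0.47, -0.84, 4.24] -0.11
```

Call:
{"op": "drive_tool", "data": {"plan": [{"claw": 0.57, "linear": [0.5, -0.8, 4], "angular": [0, 0, -0.4]}, {"claw": 0.57, "linear": [0.5, -0.9, 4], "angular": [0, 0, 0]}, {"claw": 0.57, "linear": [0.5, -0.9, 4], "angular": [0, 0, 0]}, {"claw": 0.57, "linear": [0.4, -0.8, 3], "angular": [0, 0, 0]}, {"claw": 0.57, "linear": [0, 0, 2], "angular": [0, 0, 0]}, {"claw": 0.57, "linear": [0, 0, 0], "angular": [0, 0, 0]}]}}

```text
t: 6.12
tool_pos: [0.514, 0.1443, 0.077]
orientation: [3.106, -0.464, -0.005]
force: [0.9, 0.5, 0.6]
opening: 0.0398
```

```bash
python3 -c "
from h import *
s=read_state();print(wf(s['tool_pos']),s['opening'],s['force'],s['t'])
for n in ['wrist','top','scene']:
  c=read_camera(n);im=c['pixels'][:,:,::-1];cv2.imwrite(f'pics/{n}4.png',im if n=='wrist' else cv2.resize(im[130:280,210:410],None,fx=4,fy=4))
c=read_camera('wrist');np.save('w4.npy',c,allow_pickle=True)
"
```

```text
[-67.54941198  25.56693341  77.00153254] 0.0398179828265829 [0.92619103 0.54005578 0.57622367] 6.125
```

View pics/wrist4.png

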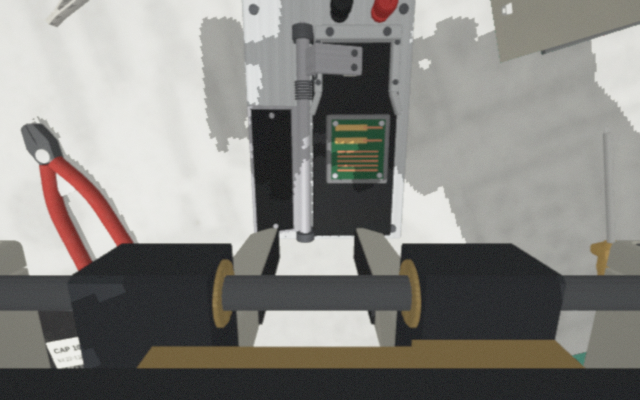

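View pics/scene4.png

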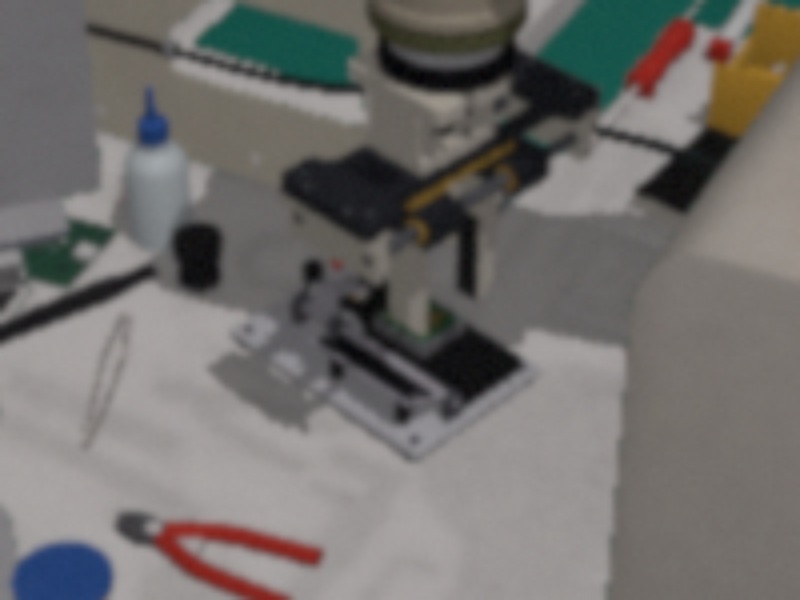

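```bash
python3 -c "
from h import *
s=read_state();c=np.load('w4.npy',allow_pickle=True).item()
M=R.from_rotvec(s['orientation']).as_matrix()
q=[[7.5,-20,0],[7.5,20,0],[-7.5,-20,0],[7.5,-37.5,0],[7.5,37.5,0],[7.5,-20,-19]]
print(proj(c,s['tool_pos']+np.array(q)/1e3@M.T).round(1))
im=c['pixels'][200:330,220:420,::-1];cv2.imwrite('pics/f4.png',cv2.resize(im,None,fx=4,fy=4,interpolation=cv2.INTER_CUBIC))
import fit
"
```

```text
[[278.4 229.1]
 [353.4 229.1]
 [279.2 255.3]
 [245.6 229.1]
 [386.2 229.1]
 [274.  242.1]]
fix [ 0.5711  0.1001 -0.2962]
[[ 1.   0.8]
 [ 1.2 -4.2]
 [-5.2  0.6]
 [ 1.9  0.7]
 [-1.2  0.8]]
coupon corners [[-0.0, 18.2], [-0.3, -21.5], [-44.3, -20.8], [-43.2, 19.7]] mid [-22.   -1.1]
```

View pics/f4.png

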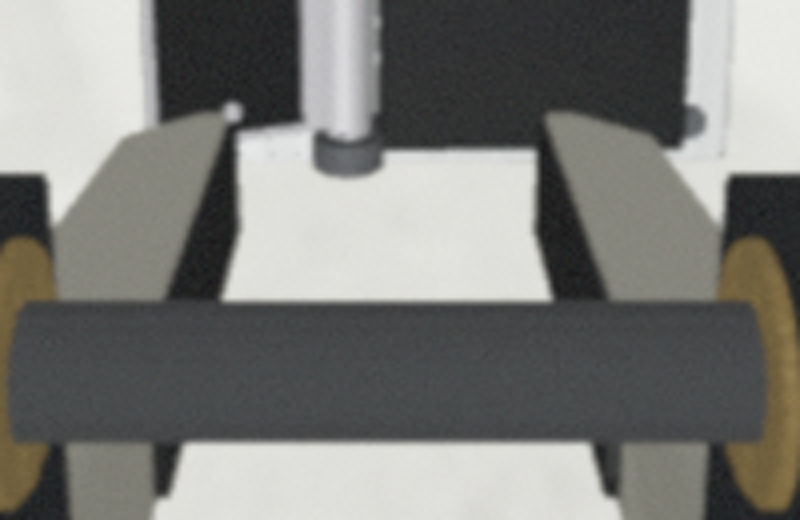

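```bash
python3 -c "
from h import *
c=np.load('w4.npy',allow_pickle=True).item()
def W(P): 
    P=np.array(P,float); xy=np.array([fw(*p[:2]) for p in P]); return np.c_[xy,P[:,2]/1e3]
m=[(-84,-28,22),(44,0,22),(44,-21.5,22),(14,21.5,28),(14,-21.5,28),(0,26.5,28),(0,-26.5,28),(-80,33.5,27),(46,33.5,27)]
cp=[(0,19,32),(0,-21,32),(-44,-21,32),(-44,19,32)]
im=cv2.resize(c['pixels'][20:250,230:430,::-1],None,fx=3,fy=3,interpolation=cv2.INTER_CUBIC)
im=cv2.resize(c['pixels'][40:240,230:430,::-1],None,fx=3,fy=3,interpolation=cv2.INTER_CUBIC)
for k,p in enumerate(proj(c,W(m+cp))): 
  p=(p-[230,40]+.5)*3; print((m+cp)[k],p.round()); cv2.circle(im,tuple(int(round(t)) for t in p),3,(255,0,255),1)
cv2.imwrite('pics/ov4.png',im)
"
```

```text
(-84, -28, 22) [485. 594.]
(44, 0, 22) [385.  21.]
(44, -21.5, 22) [487.  21.]
(14, 21.5, 28) [283. 168.]
(14, -21.5, 28) [486. 168.]
(0, 26.5, 28) [260. 236.]
(0, -26.5, 28) [505. 236.]
(-80, 33.5, 27) [231. 585.]
(46, 33.5, 27) [226.   6.]
(0, 19, 32) [295. 236.]
(0, -21, 32) [484. 236.]
(-44, -21, 32) [474. 440.]
(-44, 19, 32) [294. 440.]
```

View pics/ov4.png

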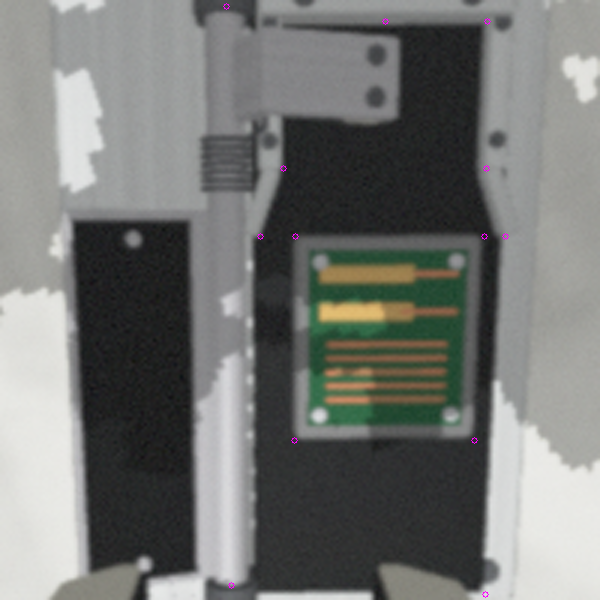

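Call:
{"op": "drive_tool", "data": {"plan": [{"claw": 0.57, "linear": [0, 0, 2], "angular": [0, 0, 0]}, {"claw": 0.57, "linear": [0, 0, 1.5], "angular": [0, 0, 0]}, {"claw": 0.57, "linear": [0, 0, 0.5], "angular": [0, 0, 0]}, {"claw": 0.57, "linear": [0, 0, 0], "angular": [0, 0, 0]}, {"claw": 0.57, "linear": [0, 0, 0], "angular": [0, 0, 0]}]}}

```text
t: 6.95
tool_pos: [0.516, 0.1446, 0.0393]
orientation: [-3.107, 0.465, -0.002]
force: [-0.4, 0.0, 0.7]
opening: 0.0399
```

Call:
{"op": "drive_tool", "data": {"plan": [{"claw": 0.57, "linear": [0, 0, 0.4], "angular": [0, 0, 0]}, {"claw": 0.57, "linear": [0, 0, 0.3], "angular": [0, 0, 0]}, {"claw": 0.57, "linear": [0, 0, 0], "angular": [0, 0, 0]}, {"claw": 0.57, "linear": [0, 0, 0], "angular": [0, 0, 0]}]}}

```text
t: 7.45
tool_pos: [0.5156, 0.1445, 0.0319]
orientation: [3.107, -0.464, 0.0]
force: [-0.5, -0.3, 2.8]
opening: 0.0399
```

Call:
{"op": "drive_tool", "data": {"plan": [{"claw": 0.57, "linear": [0, 0, 0.3], "angular": [0, 0, 0]}, {"claw": 0.57, "linear": [0, 0, 0.2], "angular": [0, 0, 0]}, {"claw": 0.57, "linear": [0, 0, 0], "angular": [0, 0, 0]}, {"claw": 0.57, "linear": [0, 0, 0], "angular": [0, 0, 0]}]}}

```text
t: 7.95
tool_pos: [0.5161, 0.145, 0.0272]
orientation: [-3.106, 0.464, -0.002]
force: [0.3, 2.0, 6.3]
opening: 0.0397
```

Call:
{"op": "drive_tool", "data": {"plan": [{"claw": 0.57, "linear": [0, 0, 0.15], "angular": [0, 0, 0]}, {"claw": 0.57, "linear": [0, 0, 0], "angular": [0, 0, 0]}, {"claw": 0.57, "linear": [0, 0, 0], "angular": [0, 0, 0]}]}}

```text
t: 8.32
tool_pos: [0.5162, 0.1453, 0.0258]
orientation: [-3.106, 0.464, -0.002]
force: [0.1, 2.8, 6.1]
opening: 0.0402
```

```bash
python3 -c "
from h import *
s=read_state();print(wf(s['tool_pos']),s['opening'],s['force'],s['wrist_torque'],s['t'])
c=read_camera('wrist');im=c['pixels'][:,:,::-1];cv2.imwrite('pics/w5.png',im);
cv2.imwrite('pics/w5z.png',cv2.resize(im[0:250,200:450],None,fx=2.4,fy=2.4))
"
```

```text
[-65.74625544  27.13764806  25.84283374] 0.04021822162381972 [0.10527874 2.84204302 6.08151551] [ 0.72552604 -0.04427051  0.08143247] 8.325
```

View pics/w5z.png

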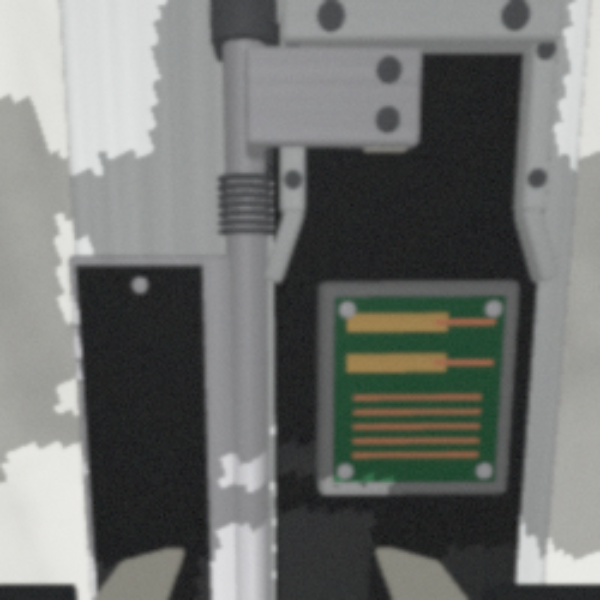

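Call:
{"op": "drive_tool", "data": {"plan": [{"claw": 0.57, "linear": [0, 0, 0.1], "angular": [0, 0, 0]}, {"claw": 0.57, "linear": [0, 0, 0], "angular": [0, 0, 0]}, {"claw": 0.57, "linear": [0, 0, 0], "angular": [0, 0, 0]}]}}

```text
t: 8.75
tool_pos: [0.5162, 0.1454, 0.025]
orientation: [-3.105, 0.464, -0.002]
force: [-0.3, 2.8, 7.7]
opening: 0.0398
```

Call:
{"op": "drive_tool", "data": {"plan": [{"claw": 0.57, "linear": [0, 0, 0.08], "angular": [0, 0, 0]}, {"claw": 0.57, "linear": [0, 0, 0], "angular": [0, 0, 0]}, {"claw": 0.57, "linear": [0, 0, 0], "angular": [0, 0, 0]}]}}

```text
t: 9.12
tool_pos: [0.5163, 0.1454, 0.0248]
orientation: [-3.105, 0.464, -0.002]
force: [-3.6, 3.0, 14.3]
opening: 0.0403
```

Call:
{"op": "drive_tool", "data": {"plan": [{"claw": 0.57, "linear": [0.4, 0, 0], "angular": [0, 0, 0]}, {"claw": 0.57, "linear": [0.4, 0, 0], "angular": [0, 0, 0]}, {"claw": 0.57, "linear": [0.4, 0, 0], "angular": [0, 0, 0]}, {"claw": 0.57, "linear": [0.4, 0, 0], "angular": [0, 0, 0]}, {"claw": 0.57, "linear": [0.4, 0, 0], "angular": [0, 0, 0]}, {"claw": 0.57, "linear": [0.4, 0, 0], "angular": [0, 0, 0]}, {"claw": 0.57, "linear": [0, 0, 0], "angular": [0, 0, 0]}]}}

```text
t: 10.0
tool_pos: [0.5388, 0.1383, 0.0249]
orientation: [-3.106, 0.464, -0.0]
force: [-7.1, 2.1, 15.7]
opening: 0.0402
```

```bash
python3 -c "
from h import *
s=read_state();print(wf(s['tool_pos']),s['opening'],s['force'],s['wrist_torque'],s['t'])
c=read_camera('wrist');im=c['pixels'][:,:,::-1];
cv2.imwrite('pics/w6z.png',cv2.resize(im[0:250,200:450],None,fx=2.4,fy=2.4))
"
```

```text
[-42.05725222  27.07609721  24.88741423] 0.04017395239348788 [-7.05694049  2.13763434 15.66933322] [0.70472823 1.23800263 0.14179387] 10.0
```

View pics/w6z.png

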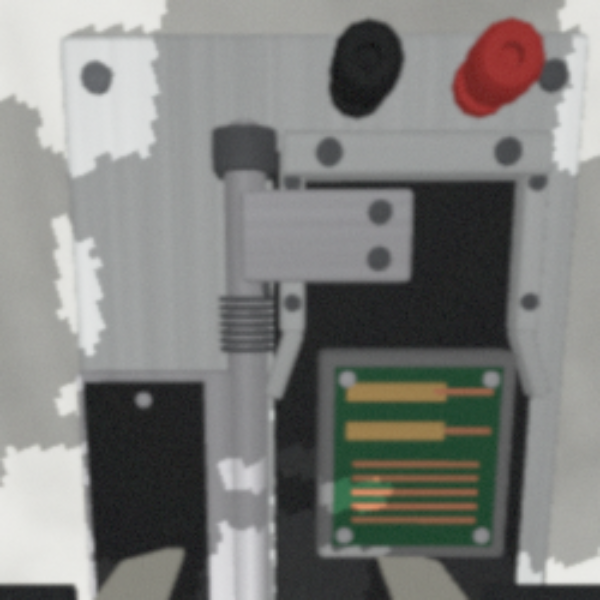

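Call:
{"op": "drive_tool", "data": {"plan": [{"claw": 0.57, "linear": [0.4, 0, 0], "angular": [0, 0, 0]}, {"claw": 0.57, "linear": [0.4, 0, 0], "angular": [0, 0, 0]}, {"claw": 0.57, "linear": [0.4, 0, 0], "angular": [0, 0, 0]}, {"claw": 0.57, "linear": [0.4, 0, 0], "angular": [0, 0, 0]}, {"claw": 0.57, "linear": [0, 0, 0], "angular": [0, 0, 0]}]}}

```text
t: 10.68
tool_pos: [0.554, 0.1336, 0.0249]
orientation: [-3.106, 0.464, -0.0]
force: [-7.1, 0.9, 17.4]
opening: 0.0399
```

Call:
{"op": "drive_tool", "data": {"plan": [{"claw": 0.57, "linear": [0.4, 0, 0], "angular": [0, 0, 0]}, {"claw": 0.57, "linear": [0.4, 0, 0], "angular": [0, 0, 0]}, {"claw": 0.57, "linear": [0.4, 0, 0], "angular": [0, 0, 0]}, {"claw": 0.57, "linear": [0, 0, 0], "angular": [0, 0, 0]}]}}

```text
t: 11.18
tool_pos: [0.5656, 0.1301, 0.025]
orientation: [-3.106, 0.464, -0.0]
force: [-7.3, 1.1, 17.6]
opening: 0.0398
```

```bash
python3 -c "
from h import *
s=read_state();print(wf(s['tool_pos']),s['opening'],s['force'],s['wrist_torque'],s['t'])
c=read_camera('wrist');im=c['pixels'][:,:,::-1];
cv2.imwrite('pics/w7z.png',cv2.resize(im[0:250,200:450],None,fx=2.4,fy=2.4))
"
```

```text
[-14.07671899  27.05791051  24.96277387] 0.03983622019006447 [-7.2928965   1.09962828 17.64143827] [0.67060964 1.28838929 0.14199695] 11.175
```

View pics/w7z.png

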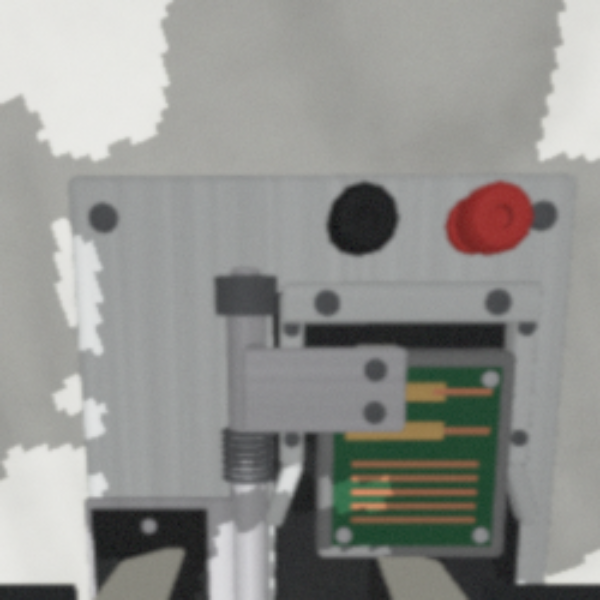

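Call:
{"op": "drive_tool", "data": {"plan": [{"claw": 0.57, "linear": [0.3, 0, 0], "angular": [0, 0, 0]}, {"claw": 0.57, "linear": [0.2, 0, 0], "angular": [0, 0, 0]}, {"claw": 0.57, "linear": [0, 0, 0], "angular": [0, 0, 0]}, {"claw": 0.57, "linear": [0, 0, 0], "angular": [0, 0, 0]}]}}

```text
t: 11.72
tool_pos: [0.57, 0.1288, 0.025]
orientation: [-3.106, 0.464, 0.0]
force: [-8.3, 2.3, 18.3]
opening: 0.0399
```

Call:
{"op": "drive_tool", "data": {"plan": [{"claw": 0.57, "linear": [0.15, 0, 0], "angular": [0, 0, 0]}, {"claw": 0.57, "linear": [0, 0, 0], "angular": [0, 0, 0]}, {"claw": 0.57, "linear": [0, 0, 0], "angular": [0, 0, 0]}]}}

```text
t: 12.1
tool_pos: [0.571, 0.1284, 0.0249]
orientation: [-3.106, 0.464, 0.002]
force: [-11.3, 2.9, 20.9]
opening: 0.0403
```

```bash
python3 -c "
from h import *
s=read_state();print(wf(s['tool_pos']),s['opening'],s['force'],s['wrist_torque'],s['t'])
c=read_camera('wrist');im=c['pixels'][:,:,::-1];
cv2.imwrite('pics/w8z.png',cv2.resize(im[50:250,270:470],None,fx=3,fy=3))
"
```

```text
[-8.43200966 27.02886553 24.93407652] 0.040283325915033884 [-11.26499603   2.9150518   20.90661116] [0.87744699 1.90766697 0.10645525] 12.1
```

View pics/w8z.png

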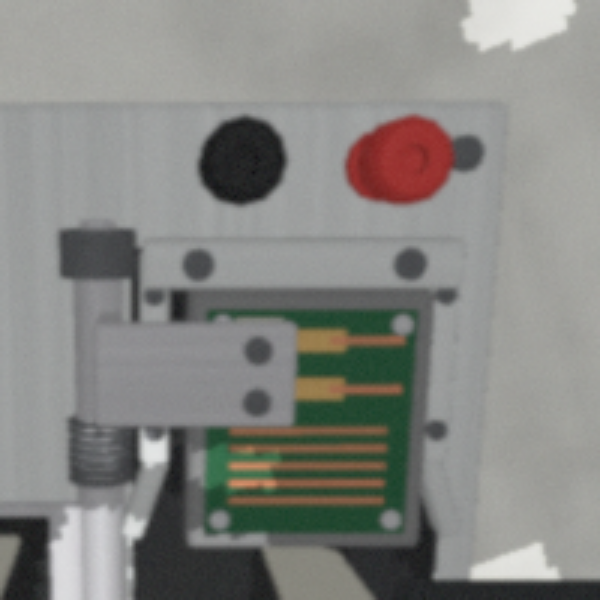

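Call:
{"op": "drive_tool", "data": {"plan": [{"claw": 0.57, "linear": [0.1, 0, 0], "angular": [0, 0, 0]}, {"claw": 0.57, "linear": [0.1, 0, 0], "angular": [0, 0, 0]}, {"claw": 0.57, "linear": [0, 0, 0], "angular": [0, 0, 0]}, {"claw": 0.57, "linear": [0, 0, 0], "angular": [0, 0, 0]}]}}

```text
t: 12.65
tool_pos: [0.5711, 0.1284, 0.0249]
orientation: [-3.106, 0.463, 0.008]
force: [-19.1, 3.8, 28.2]
opening: 0.0399
```

```bash
python3 -c "
from h import *
s=read_state();print(wf(s['tool_pos']),s['opening'],s['force'],s['wrist_torque'],s['t'])
c=read_camera('wrist');im=c['pixels'][:,:,::-1];
cv2.imwrite('pics/w9z.png',cv2.resize(im[50:250,270:470],None,fx=3,fy=3))
"
```

```text
[-8.29759229 27.01366583 24.88528181] 0.03986920133417389 [-19.14609226   3.81213112  28.23089115] [1.25500031 3.454139   0.08210351] 12.65
```

View pics/w9z.png

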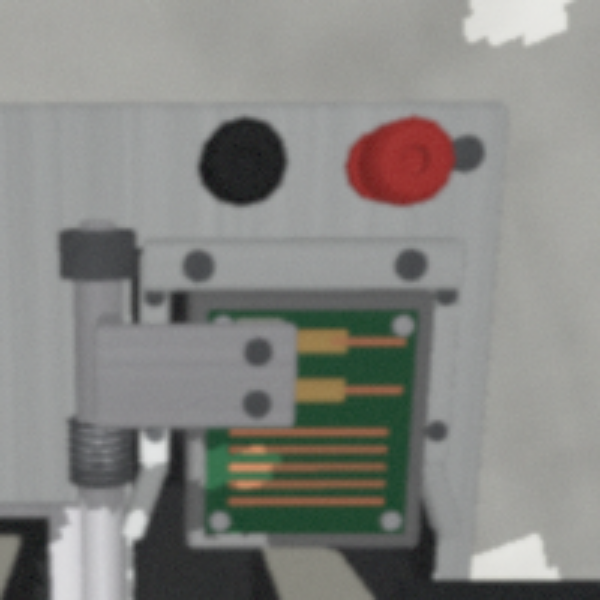

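Call:
{"op": "drive_tool", "data": {"plan": [{"claw": 0.57, "linear": [-0.2, 0, 0], "angular": [0, 0, 0]}, {"claw": 0.57, "linear": [-0.2, 0, 0], "angular": [0, 0, 0]}, {"claw": 0.57, "linear": [-0.2, 0, 0], "angular": [0, 0, 0]}, {"claw": 0.57, "linear": [0, 0, 0], "angular": [0, 0, 0]}]}}

```text
t: 13.2
tool_pos: [0.5698, 0.1288, 0.0252]
orientation: [-3.106, 0.464, -0.007]
force: [2.3, 0.8, 9.2]
opening: 0.0402
```

```bash
python3 -c "
from h import *
s=read_state();print(wf(s['tool_pos']),s['opening'],s['force'],s['wrist_torque'],s['t'])
c=read_camera('wrist');im=c['pixels'][:,:,::-1];
cv2.imwrite('pics/w10z.png',cv2.resize(im[50:250,270:470],None,fx=3,fy=3))
"
```

```text
[-9.61071405 27.00917029 25.15407737] 0.040237564179830584 [2.26450003 0.83635493 9.20691166] [ 0.13372516 -0.48320833 -0.02817195] 13.2
```

View pics/w10z.png

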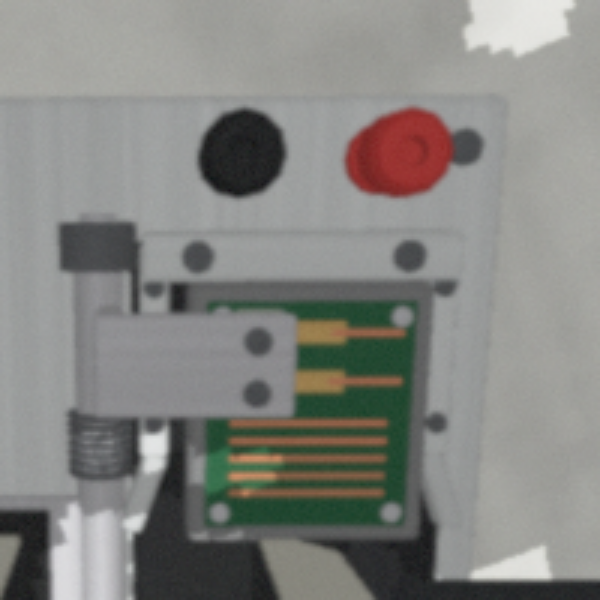

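Call:
{"op": "drive_tool", "data": {"plan": [{"claw": 0.57, "linear": [-0.1, 0, -0.1], "angular": [0, 0, 0]}, {"claw": 0.57, "linear": [0, 0, -0.3], "angular": [0, 0, 0]}, {"claw": 0.57, "linear": [0, 0, -0.4], "angular": [0, 0, 0]}, {"claw": 0.57, "linear": [0, 0, -0.8], "angular": [0, 0, 0]}, {"claw": 0.57, "linear": [0, 0, -2], "angular": [0, 0, 0]}, {"claw": 0.57, "linear": [-0.5, 0, -4], "angular": [0, 0, 0]}, {"claw": 0.57, "linear": [-1, 0, -4], "angular": [0, 0, 0]}, {"claw": 0.57, "linear": [-1, 0, -2], "angular": [0, 0, 0]}, {"claw": 0.57, "linear": [0, 0, 0], "angular": [0, 0, 0]}, {"claw": 0.57, "linear": [0, 0, 0], "angular": [0, 0, 0]}]}}

```text
t: 14.5
tool_pos: [0.5425, 0.1361, 0.1589]
orientation: [3.107, -0.464, -0.001]
force: [0.3, -0.3, -0.6]
opening: 0.04
```

```bash
python3 -c "
from h import *
s=read_state();print(wf(s['tool_pos']),s['opening'],s['force'],s['t'])
c=read_camera('wrist');im=c['pixels'][:,:,::-1];np.save('w11.npy',c,allow_pickle=True)
cv2.imwrite('pics/w11z.png',cv2.resize(im[0:240,200:440],None,fx=2.5,fy=2.5,interpolation=cv2.INTER_CUBIC))
P=[(44,20,32),(44,-20,32),(0,-20,32),(0,20,32)]
print((proj(c,np.array([(*fw(x,y),z/1e3) for x,y,z in P]))-[200,0])*2.5)
"
```

```text
[-37.86187083  26.03082237 158.89579917] 0.0400064816438125 [ 0.31685047 -0.30403525 -0.58614597] 14.5
[[307.35243942 246.41088596]
 [423.97364347 246.34417657]
 [419.22352582 375.5481668 ]
 [306.81979337 375.6236619 ]]
```

View pics/w11z.png

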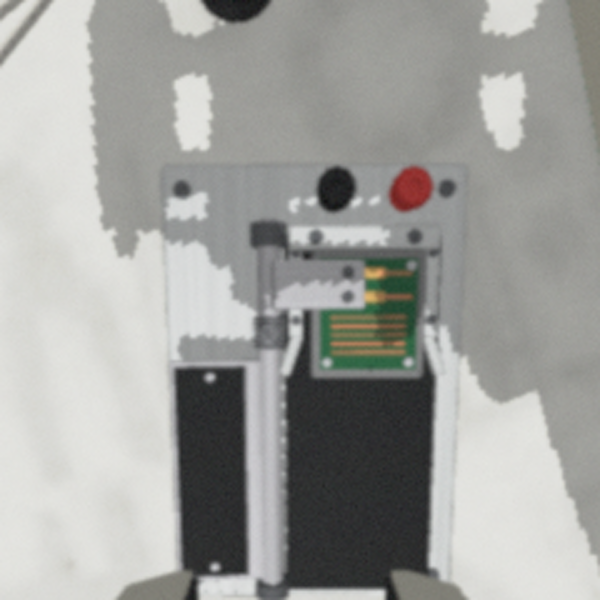

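```bash
python3 -c "
from plant import *
print(close_job())"
```

```text
the job is handed in; nothing more can be done
None
```

The coupon is loaded and the job is handed in at about t = 14.5 s of the 40 s limit.

I found the fixture pose from the wrist camera: origin at about (0.571, 0.100) m, yaw −0.296 rad. One finger pressed the thumb bar down to its hard stop, and the force rose sharply at tip height z ≈ 25 mm. With the bar held down, the other finger slid the coupon under the raised jaw. It stopped moving forward and the pushing force climbed to about 19 N, so it was against the end stop. I backed off 1.3 mm, let the bar up and raised the tool to about 16 cm above the table.

**Last checks:**
- **Coupon position:** in the final wrist picture the rear edge is about 0.5 mm from the predicted home line, and the coupon looks straight between the guides.
- **Clip:** the jaw appears to be down on the coupon.
- **Robot:** the measured force was about zero, so it was touching nothing.
- **Bystander tools:** the arm never went near them, but I did not locate them again at the end.

The clip angle and the clip's force on the coupon cannot be read directly. I judged them only from the picture. No check failed or disagreed beyond the calibration error of roughly 1–2 mm.

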